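# Square a stack of bracket blanks and hold it clamped for drilling

## Robot

A 6-joint arm with a two-finger parallel gripper is mounted at the origin on the work surface. World frame = base frame: x ahead of the robot, y to its left, z up, the work surface at z = 0. Lengths are in mm, angles in degrees, forces in N, time in s.
With the tool pointing down it reaches from about 350 to 850 mm from the base axis. Payload 8.1 kg.
Tool frame: the origin (TCP) lies at the very end of the fingers, on their centre line; the grasp point (between the pads) lies 19 mm behind it (r.grip_depth is the distance from the TCP to the grasp point, in mm); z points along the fingers, y is the direction in which the jaws open and shut (so a half turn about z gives the same grasp; the last joint's range is limited). The gripper opens to 85 mm and grips with 20 to 120 N. Pads are 22 mm wide; open, the fingers measure 114 mm over their backs; the gripper's body (76 mm by 85 mm) begins 54 mm behind the grasp point. The pads swing forward as they close: fully open they stand 13 mm farther back than shut.
Start: joints at [64.836, 7.471, 85.268, -0, 87.261, -4.893], TCP at [207.858, 562.85, 231.292] pointing down, gripper open.
Joint ranges: [-169.43, 169.43], [-51.17, 129.36], [1.28, 143.12], [-76.62, 256.62], [0, 156.53], [-152.29, 152.29]. Speed limits (degrees/s): [136.94, 136.94, 159.86, 180, 180, 180].

## Interface

Orientations are given as [roll, pitch, yaw] about the fixed x, y, z axes, in that order (R = Rz(yaw) Ry(pitch) Rx(roll)).
In Python, from bench import status, viewer, hand_in, r gives the robot as it stands.
- The arm moves only by the shell command python3 -m crank 'ROWS' [OPENING] [FORCE]. ROWS is a JSON object of lists of equal length, an entry for each row: "slide": the shift along the tool's x, y, z in m, a list of three; "twist": the turn about the tool's z in rad. A call has 1 to 8 rows; each row shifts and turns the commanded pose from where the row before left it, along the tool's axes as they then stand; what a row does not reach is not made up. A row lasts 1/10 s, in which the tool goes at most 50 mm and 8.59 degrees, less where a joint would pass 70% of its speed; a pose out of reach is approached as far as the arm can. A call with a gripper value outside its range is refused whole. OPENING is the closure, from 0 (fully open) to 1 (shut), set as the call begins (- or left out, the last holds). The fingers move at their own pace and stop on an object; FORCE is the grip in N (left out, the last holds). Time passes only in rows, so rows that do not move let the fingers close. It gives the time, the measured TCP pose, the force and the opening at its end, in the units of the state.
- status.sense(): the state, without advancing time (a new reading comes with each control period).
- viewer.snapshot(name): name is "side" or "top" or "wrist"; returns a dict with "img" (384x512x3 uint8, red, green, blue), "fx", "fy", "cx", "cy" (pixels), "k1" (the pictures are not rectified: a ray, as slopes to the right and down, at radius r is drawn at 1 + k1 r^2 times it, then the intrinsics apply), "R" (3x3) and "t" (3): a world point X has camera coordinates R X + t; the wrist camera has in their place "hand_eye" (4x4, takes a point from camera to tool coordinates, whose origin is the TCP and whose axes are the flange's). Camera axes: x right, y down, z forward; pixel columns grow to the right and rows downward; lengths in mm; the calibration is good to about 2 mm. A picture is of the moment at which its call begins: read the wrist's pose just before it. There is no depth.
- hand_in(): hands the job in, once; it reports no verdict.
The state is a dict: "time": time; "joint_pos": joint angles; "qd": joint speeds; "joint_efforts": joint torques, N m; "tool_pos": TCP position; "tcp_rot": TCP orientation; "ft_force": force on the tool from outside, world axes, zero at the start; "wrist_torque": the same for the moment, N m; "finger_gap": finger opening in mm.
Only numpy, scipy, OpenCV 4.12 (cv2) and the standard library are available. Lean on these libraries where they do the work, as an engineer would, in place of code of your own. Each camera call takes 0.05 s, during which the arm holds its last target.

## Task

Tap the edges of the three aluminium blanks in the drill jig until they lie flush as one square stack, home against both the far and the left stop. Then press the jig's spring-loaded hand lever down until its pointer stands in the green band, so that the foot clamps the stack for drilling, and finish while still holding the lever there - do not let go of it. Leave the other things on the bench where they are.

Things in the scene. Friction and masses are not known exactly. Their poses are not given: they have to be found in the camera images.
- jig: stack-drilling jig bolted to the bench, never moves. Origin on the bench top, straight below the centre a blank has when home; +x away from the robot at yaw 0, +y left, +z up. Lengths below in mm in this frame. Steel base plate 15 thick, x -42 to 163, y -38 to 75: a blank at home overhangs it by 18 at the near (-x) and 17 at the right (-y) edge
- far_stop (a point): middle of the far stop's face, top edge (z 43): an aluminium bar whose face is the plane x = 60 of the jig, from y -45 to 55, standing 28 above the base plate. The blanks' +x edges come home against it
- left_stop (a point): middle of the left stop's face, top edge (z 43): a like bar whose face is the plane y = 55 of the jig, from x -60 to 50. The blanks' +y edges come home against it
- head_front (a point): centre of the front face of the blue press head over the stack: the head spans x -1 to 149, y 0 to 44, z 84 to 150 of the jig, on a column behind x = 76. Keep the gripper's body clear of it when tapping. The scale over the lever's shaft reaches z 197 at x 39 to 111, y 66 to 100
- blank_low: lowest of three equal aluminium bracket blanks, 120 (x) x 110 (y) x 6 mm, about 0.19 kg, with a 46 x 20 mm window near the -x edge. Origin: centre of its underside. They lie loose in a pile on the base plate, undersides at z 15, 21, 27 mm, each 6 to 16 mm short of both stops and twisted up to 0.07 rad. Home: origin at x = 0, y = 0 of the jig, axes parallel to it
- blank_mid: middle blank, as blank_low. The blanks drag on one another and on the stops: a push at one point can leave them wedged askew, so tap both edges broadly (or at both ends), in turn and more than once; about 10 N sends them home
- blank_top: uppermost blank, as blank_low; its top face is at z 33 mm
- lever_shaft (a joint): turn of the lever, rad: 0 = up at rest (0.45 above level), grows as it is pressed down, level at 0.45, end stop 0.80. The foot meets the stack at about 0.44. A black pointer on the shaft moves over a scale above it: white to 0.54, green 0.54 to 0.68, then red. In the green it pushes back with 8 to 14 N at the grip; let go, it springs up
- lever: hand lever of the jig, in the plane y = 98 mm of the jig, outside the left stop: steel rod from the shaft towards the robot with a black grip, 24 mm thick, from 120 to 210 mm from the shaft, red end. Origin on the shaft axis. It may be pressed down from above anywhere on the grip
- lever_grip (a point): middle of the lever's black grip, on the grip's axis, 165 mm from the shaft axis; moves with the lever. It starts 184 mm above the bench and is about 86 mm above it in the middle of the green
- lever_pivot (a point): the lever's shaft axis, in the lever's plane: x 75, y 98, z 112 mm of the jig; the shaft runs along the jig's y. Fixed
- foot: round sprung steel pressure foot, 30 mm across, under the head at x 25, y 22 mm of the jig. Origin: centre of its pressing face, 53 mm above the bench when the lever is up (20 mm above the stack). It goes down 45 mm per rad of the lever until it meets the stack; then its spring (2.5 N per mm, 8 N to begin) is compressed
- thruster: bystander: black ducted thruster standing on its end, 96 mm across, 92 mm high with its nose cone. Origin at the centre of its underside
- flange: bystander: black ring flange of a hull tube lying flat, outside 116 mm, inside 84 mm, 16 mm thick. Origin at the centre of its underside
- bolt_bin: bystander: blue open bin of bolts, 110 x 90 x 45 mm. Origin at the centre of its underside
- drill: bystander: grey and black cordless drill lying on its side; barrel 62 mm thick along its +x, chuck and bit reaching 205 mm to +x, grip and battery reaching 183 mm to its -y, 70 mm high. Origin on the bench below the middle of the barrel
- extrusion: bystander: offcut of slotted aluminium profile lying along its x, 150 x 20 x 20 mm. Origin at the centre of its underside
- oil_bottle: bystander: small yellow cutting-oil bottle with red cap, standing, 44 mm across, 115 mm high. Origin at the centre of its underside
- caliper: bystander: digital caliper lying flat, along its x, about 170 x 70 mm, 14 mm high. Origin at the centre of its underside
- screwdriver: bystander: screwdriver with orange handle lying along its x, 190 mm long. Origin at the centre of its underside

How it is judged (in metres and radians):
On the way:
1. all three blanks squared up against both stops while the lever is still up and the foot clear of the stack (x of blank_low in the frame of jig between -0.002 and 0.002 m and y of blank_low in the frame of jig between -0.002 and 0.002 m and angle between the x axis of each of blank_low, blank_mid, blank_top and the x axis of jig, either way round below 0.02 rad and x of blank_mid in the frame of jig between -0.002 and 0.002 m and y of blank_mid in the frame of jig between -0.002 and 0.002 m and x of blank_top in the frame of jig between -0.002 and 0.002 m and y of blank_top in the frame of jig between -0.002 and 0.002 m and value of joint lever_shaft below 0.35 rad), for 0.2 s.
At the end, for the whole second after the job is handed in: The robot is still pressing the lever (more than 3 N) and holds it in the green, at 0.53 to 0.69 rad; the foot bears on the top blank with more than 12 N; each blank is home within 2 mm in x and y and within 0.02 rad of square to the jig (x of blank_low in the frame of jig between -0.002 and 0.002 m and y of blank_low in the frame of jig between -0.002 and 0.002 m and angle between the x axis of each of blank_low, blank_mid, blank_top and the x axis of jig, either way round below 0.02 rad and x of blank_mid in the frame of jig between -0.002 and 0.002 m and y of blank_mid in the frame of jig between -0.002 and 0.002 m and x of blank_top in the frame of jig between -0.002 and 0.002 m and y of blank_top in the frame of jig between -0.002 and 0.002 m and value of joint lever_shaft between 0.53 and 0.69 rad and contact force between foot and blank_top above 12 N and contact force between any of the fingers, the arm and lever above 3 N); the arm keeps its last pose, push and grip.
It fails at once if a bystander is pushed more than 20 mm from its place (distance of any of thruster, flange, bolt_bin, drill, extrusion, oil_bottle, caliper, screwdriver from where it was at the start of the episode above 0.02 m).
It also fails if it takes over 72 s, if anything falls off the work surface, if the arm or the gripper's body presses on something with over 40 N, if the wrist force passes 120 N, or if a joint passes its speed limit or range.

## Working session

There is one attempt and no reset: what is moved stays moved. The work goes in short steps, Python scripts to look and compute and a shell command to move; the robot and the scene stay as the last step left them, time stands still between calls to the robot, and variables do not carry over. Pictures are saved under pics/ and viewed, and the job is handed in when it is done.

```bash
ls; mkdir -p pics
python3 - <<'E'
from bench import status, viewer, r
import cv2,json
s=status.sense(); print(s)
print([a for a in dir(r) if a[0]!='_'])
for n in ("side","top","wrist"):
    d=viewer.snapshot(n); cv2.imwrite(f"pics/{n}0.png",d["img"][:,:,::-1])
    print({k:(v.tolist() if hasattr(v,'tolist') else v) for k,v in d.items() if k!="img"})
E
```

```text
pics
{'time': 0.0, 'joint_pos': array([ 6.48344179e+01,  7.51400923e+00,  8.53307327e+01, -3.13406428e-05,
        8.72637639e+01, -4.89344294e+00]), 'qd': array([ 0.0509129 ,  0.01323671,  0.01448519, -0.05903817, -0.0673571 ,
       -0.01179488]), 'joint_efforts': array([-1.89964310e-03, -5.69393992e+01, -5.00549197e+01, -3.24351140e-04,
        1.45446687e-02, -6.75056776e-05]), 'tool_pos': array([207.62629668, 562.32054886, 230.24198684]), 'tcp_rot': array([-1.79891887e+02, -9.22467653e-03,  1.59727854e+02]), 'ft_force': array([ 0.72424956, -0.37208105,  0.13208326]), 'wrist_torque': array([-0.01848827,  0.00632076,  0.04031497]), 'finger_gap': 85.24685115045895}
['PlanningError', 'grip_depth']
{'fx': 435.1829380410677, 'fy': 435.1829380410677, 'cx': 254.17034851932888, 'cy': 194.40273190551704, 'k1': -0.0022094456632110386, 'R': [[0.8315225105779807, -0.5553821859930557, 0.010997358031215864], [-0.3860446767029245, -0.5919979118937497, -0.7074658860346374], [0.39942436329225867, 0.5840283381780504, -0.7066619263930657]], 't': [-497.0520151208172, 316.3246854902275, 1467.6199080016454]}
{'fx': 463.7506901992737, 'fy': 463.7506901992737, 'cx': 259.72950559872413, 'cy': 186.96712659620883, 'k1': -0.06830024143072928, 'R': [[0.017630815892746225, -0.9998086202665543, 0.008478040554571584], [-0.9815291755300797, -0.0189227833673377, -0.19037438339460136], [0.19049837772064612, -0.004964988451313901, -0.9816749548478256]], 't': [-47.259291551746344, 597.3283174037575, 1347.091935505228]}
{'fx': 328.8964125715269, 'fy': 328.8964125715269, 'cx': 254.26047331419753, 'cy': 192.51033562255327, 'k1': -0.09726185931189782, 'hand_eye': [[-0.0003971206176323151, -0.9503452566654289, -0.31119726128090197, 79.44434224642194], [0.9999992163174037, -7.919709807257167e-06, -0.0012519192687065561, -0.387971330302217], [0.0011872909467411997, -0.31119751456397765, 0.9503445150414711, -141.90103936405245], [0.0, 0.0, 0.0, 1.0]]}
```

View pics/side0.png

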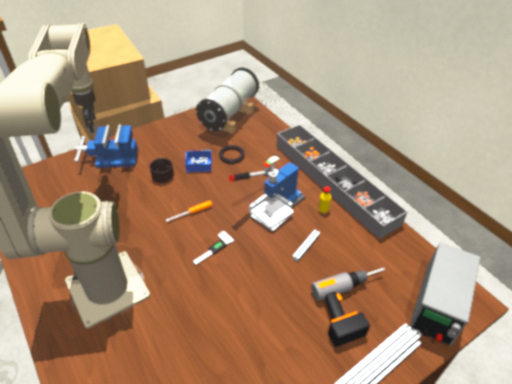

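View pics/top0.png

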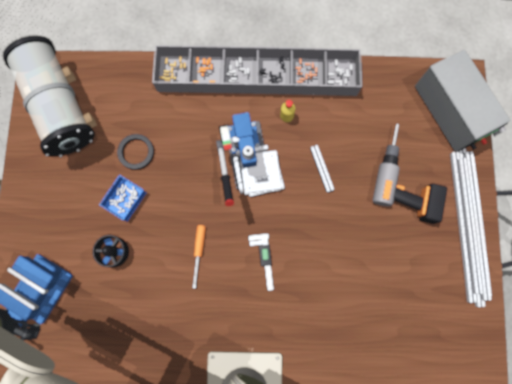

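View pics/wrist0.png

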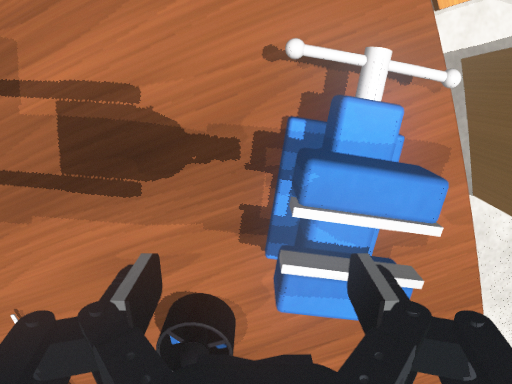

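The side view shows the jig at about (275,195). In the top view it is at about (250,155), with the lever's red end at (229,201) and the blanks at (262,172). Next I'll zoom in on both.

```bash
cat > h.py <<'E'
import numpy as np,cv2
from scipy.spatial.transform import Rotation as Ro
from bench import status, viewer, r
def tool_T(s=None):
    s=s or status.sense(); T=np.eye(4); T[:3,:3]=Ro.from_euler('xyz',s['tcp_rot'],degrees=True).as_matrix(); T[:3,3]=s['tool_pos']; return T
def cam(name):
    T=tool_T() if name=='wrist' else None
    d=dict(viewer.snapshot(name))
    if T is not None:
        C=T@np.array(d['hand_eye']); d['R']=C[:3,:3].T; d['t']=-d['R']@C[:3,3]
    d['R']=np.array(d['R']);d['t']=np.array(d['t']); return d
def save(name,fn):
    import pickle
    d=cam(name); pickle.dump(d,open(fn+'.pkl','wb')); cv2.imwrite(fn+'.png',d['img'][:,:,::-1]); return d
def load(fn):
    import pickle; return pickle.load(open(fn+'.pkl','rb'))
def ray(d,u,v):
    xd,yd=(u-d['cx'])/d['fx'],(v-d['cy'])/d['fy']; x,y=xd,yd
    for _ in range(20):
        k=1+d['k1']*(x*x+y*y); x,y=xd/k,yd/k
    return -d['R'].T@d['t'], d['R'].T@np.array([x,y,1.])
def onz(d,u,v,z):
    o,w=ray(d,u,v); return o+w*(z-o[2])/w[2]
def proj(d,X):
    c=d['R']@np.asarray(X,float)+d['t']; x,y=c[0]/c[2],c[1]/c[2]; k=1+d['k1']*(x*x+y*y)
    return np.array([d['fx']*x*k+d['cx'],d['fy']*y*k+d['cy']])
def crop(d,u0,v0,u1,v1,s,fn):
    im=cv2.resize(d['img'][v0:v1,u0:u1,::-1],None,fx=s,fy=s,interpolation=cv2.INTER_CUBIC)
    for u in range((u0//10+1)*10,u1,10): cv2.putText(im,str(u),((u-u0)*s,8),0,.3,(0,0,255),1); cv2.line(im,((u-u0)*s,10),((u-u0)*s,14),(0,0,255),1)
    for v in range((v0//10+1)*10,v1,10): cv2.putText(im,str(v),(0,(v-v0)*s),0,.3,(0,0,255),1)
    cv2.imwrite(fn,im)
E
python3 - <<'E'
from h import *
d=save('top','pics/top1'); crop(d,205,100,305,210,7 if 0 else 5,'pics/topc.png')
d=save('side','pics/side1'); crop(d,225,150,325,240,6,'pics/sidec.png')
E
```

```text
(no output)
```

View pics/topc.png

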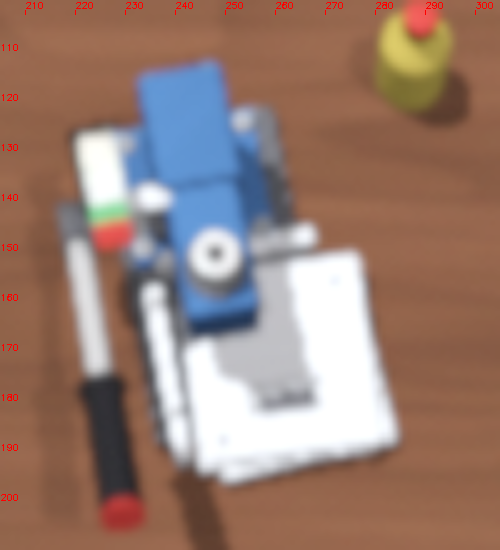

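View pics/sidec.png

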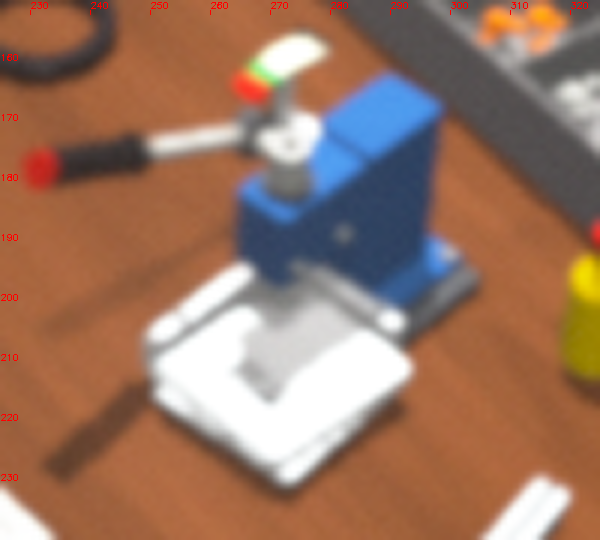

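The top crop shows:
- The head's top, with its back corners at about (232,115) and (248,112).
- The lever's red end at about (228,203).
- The blanks' right near corner at (283,188) and their far right corner at (276,150).

The lever is on the image's left (+y) as described. I'll cast rays at the known heights for a first jig pose.

Run:
```python
from h import *
d=load('pics/top1')
P={'headBL':(231.7,115,150),'headBR':(248,112.5,150),'redend':(229,203,203),'stopLnear_in':(241.5,192.5,43),'stopFright':(267,147,43),'blankNR':(283.5,188,33),'blankFR':(276,150.5,33)}
for k,(u,v,z) in P.items(): print(k,onz(d,u,v,z).round(1))
# red & blue centroids
hsv=cv2.cvtColor(d['img'],cv2.COLOR_RGB2HSV)
m=cv2.inRange(hsv,(0,150,80),(8,255,255)); 
n,l,st,c=cv2.connectedComponentsWithStats(m)
for i in range(1,n):
    if st[i,4]>10: print('red',c[i].round(1),st[i,4])
from scipy.optimize import least_squares
J={'headBL':(149,44,150),'headBR':(149,0,150),'redend':(75-210*np.cos(.45),98,203),'stopFright':(60,-45,43)}
W=np.array([onz(d,*P[k]) for k in J])[:,:2]; Q=np.array([J[k] for k in J])[:,:2]
f=lambda p:((Q@np.array([[np.cos(p[2]),np.sin(p[2])],[-np.sin(p[2]),np.cos(p[2])]])+p[:2])-W).ravel()
s=least_squares(f,[600,0,0]); print(s.x,np.degrees(s.x[2]),s.fun.round(1))
```

```text
headBL [792.5  49.8 150. ]
headBR [801.1   2.4 150. ]
redend [524.3  46.4 203. ]
stopLnear_in [582.7  19.   43. ]
stopFright [728.2 -56.7  43. ]
blankNR [ 601.  -109.7   33. ]
blankFR [720.2 -85.3  33. ]
red [288.7 102.9] 39
red [483.6 141.4] 28
red [226.7 147.3] 17
red [229.2 202.1] 56
[ 6.57000001e+02 -2.60630270e+01  2.11896074e-01] 12.14075071256195 [ 1.  -1.5  1.6  2.9  0.5 -0.7 -3.  -0.7]
```

The jig stands at about (657,-26) mm with yaw about 12°, with residuals up to 3 mm. I'll move over it, turn the tool to match and refine with the wrist camera.

```bash
python3 -m crank '{"slide":[[-0.0356,-0.0262,-0.006],[-0.0356,-0.0262,-0.006],[-0.0356,-0.0262,-0.006],[-0.0356,-0.0262,-0.006],[-0.0356,-0.0262,-0.006],[-0.0356,-0.0262,-0.006],[-0.0356,-0.0262,-0.006],[-0.0356,-0.0262,-0.006]],"twist":[0,0,0,0,0,0,0,0]}'
python3 -m crank '{"slide":[[-0.0356,-0.0262,0],[-0.0356,-0.0262,0],[-0.0356,-0.0262,0],[-0.0356,-0.0262,0],[-0.0356,-0.0262,0],[-0.0356,-0.0262,0],[-0.0356,-0.0262,0],[-0.0356,-0.0262,0]],"twist":[0,0,0,0,0,0,0,0]}'
python3 -m crank '{"slide":[[0,0,0],[0,0,0],[0,0,0],[0,0,0],[0,0,0],[0,0,0]],"twist":[-0.14,-0.14,-0.14,-0.14,0,0]}'
python3 - <<'E'
from h import *
s=status.sense(); print(s['time'],s['tool_pos'],s['tcp_rot'],s['joint_pos'].round(1))
d=save('wrist','pics/w1')
E
```

```text
time: 1.05
tool_pos: [403.0, 266.0, 279.7]
tcp_rot: [180.0, 0.0, 159.7]
ft_force: [0.8, -0.2, 0.5]
finger_gap: 85.3
time: 1.85
tool_pos: [597.7, -29.5, 279.2]
tcp_rot: [180.0, 0.0, 159.7]
ft_force: [1.1, 0.5, 1.0]
finger_gap: 85.3
time: 2.45
tool_pos: [596.9, -27.7, 279.2]
tcp_rot: [180.0, -0.0, -168.4]
ft_force: [0.6, 0.1, -1.0]
finger_gap: 85.4
2.45 [596.90163638 -27.71040894 279.19142761] [ 1.79996463e+02 -7.96241138e-03 -1.68427344e+02] [  -7.6    6.2   81.6    0.    92.1 -109.1]
```

View pics/w1.png

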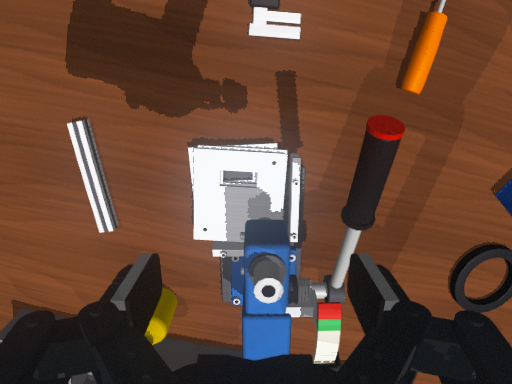

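The wrist view shows the blanks' pile at (190–290,142–243), the left stop at (295,200), the head front at (266,225) and the lever grip at (372,170). I'll zoom in for corner measurements.

Run:
```python
from h import *
d=load('pics/w1'); crop(d,180,130,320,250,5,'pics/w1c.png')
```

```text
(no output)
```

View pics/w1c.png

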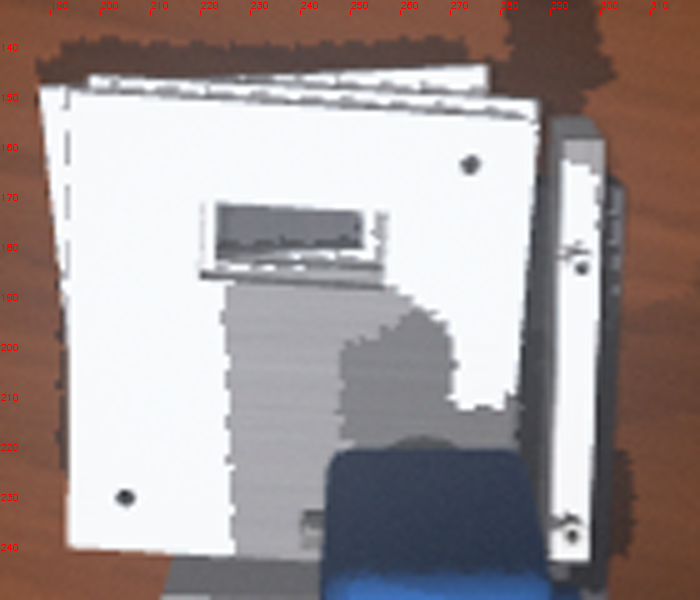

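Run:
```python
from h import *
from scipy.optimize import least_squares
d=load('pics/w1')
hsv=cv2.cvtColor(d['img'],cv2.COLOR_RGB2HSV)
m=cv2.inRange(hsv,(0,150,80),(8,255,255))|cv2.inRange(hsv,(172,150,80),(180,255,255)); m[:, :340]=0; m[160:]=0
c=max(cv2.findContours(m,0,2)[0],key=cv2.contourArea); print('red',cv2.minEnclosingCircle(c),cv2.minAreaRect(c))
(ru,rv),_,_=cv2.minAreaRect(c)
a=.45
P=[((291.5,158),(-60,55,43)),((289.6,241),(43,55,43)),((247,220.5),(-1,0,84)),((283.5,220.5),(-1,44,84)),((244,240),(-1,0,150)),((289.5,240),(-1,44,150)),((ru,rv),(75-210*np.cos(a),98,112+210*np.sin(a)))]
def J2W(p,q):
    c,s=np.cos(p[2]),np.sin(p[2]); return np.array([p[0]+c*q[0]-s*q[1],p[1]+s*q[0]+c*q[1],q[2]])
use=[0,2,3,4,5,6]
f=lambda p:np.concatenate([proj(d,J2W(p,P[i][1]))-P[i][0] for i in use])
s=least_squares(f,[657,-26,.21],x_scale=[1,1,.01],loss='soft_l1'); print(s.x,np.degrees(s.x[2])); print(f(s.x).reshape(-1,2).round(1))
p=s.x
def W2J(X):
    c,sn=np.cos(p[2]),np.sin(p[2]); e=np.asarray(X)[:2]-p[:2]; return np.array([c*e[0]+sn*e[1],-sn*e[0]+c*e[1]])
for n,u,v,z in [('stopnear',291.5,158,43),('stopfar',289.6,241,43),('topNL',287,150.5,33),('topNR',188,148,33),('topFR',194,239.5,33),('midNR?',197.5,146,27),('lowNL',276.5,143.5,21)]:
    print(n,W2J(onz(d,u,v,z)).round(1))
```

```text
red ((385.5, 125.5), 19.65970230102539) ((385.1538391113281, 127.23076629638672), (39.22322463989258, 24.318401336669922), 11.309932708740234)
[ 6.58116266e+02 -2.68445136e+01  2.04215899e-01] 11.700709121669604
[[ 0.7 -1. ]
 [-2.2 -3.3]
 [ 1.1 -3.4]
 [-1.3  4.7]
 [ 1.2  4.5]
 [-0.2  0.2]]
stopnear [-58.8  54.2]
stopfar [48.7 55.3]
topNL [-65.8  49.6]
topNR [-69.2 -68.7]
topFR [ 51.5 -68.7]
midNR? [-70.5 -58.2]
lowNL [-72.2  37.7]
```

The jig fits at about (658,-27), yaw 11.8°, and the two views agree within 2 mm. The blanks' near edges lie at x -66 to -73 and their right edges at y -62 to -69, as expected. I'll go to the near side with the fingers open and descend.

```bash
python3 -m crank '{"slide":[[0.0225,-0.008,0.01],[0.0225,-0.0085,0.02],[0,0,0.04],[0,0,0.045],[0,0,0.045],[0,0,0.045],[0,0,0.035],[0,0,0]],"twist":[-0.004,0,0,0,0,0,0,0]}' 0.12 60
python3 - <<'E'
from h import *
save('side','pics/s2'); d=load('pics/s2'); crop(d,215,130,325,240,5,'pics/s2c.png'); save('wrist','pics/w2')
E
```

```text
time: 3.3
tool_pos: [551.3, -52.2, 33.4]
tcp_rot: [179.8, -0.6, -168.1]
ft_force: [-1.4, -0.2, -0.0]
finger_gap: 75.3
```

View pics/s2c.png

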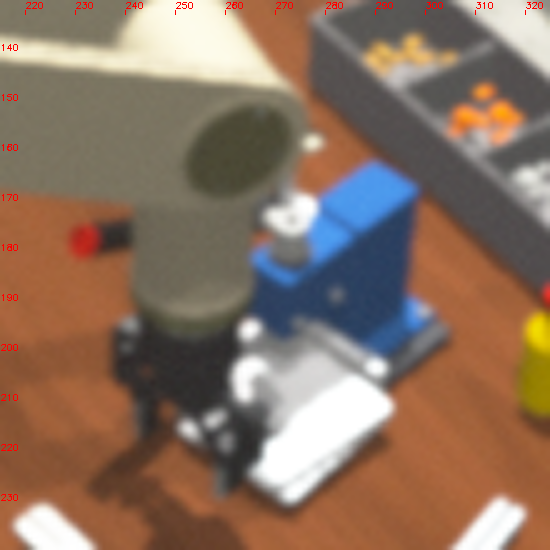

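View pics/w2.png

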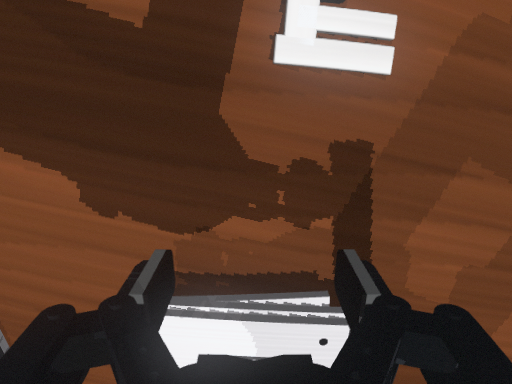

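The fingers stand in front of the near edge, with pads at about (155,275) and (360,275) and the blanks' edges between them at (165–345,300). I'll lower and then push toward the far stop.

```bash
python3 -m crank '{"slide":[[0,0,0.017],[0,0,0.017],[0,0,0],[0,0,0]],"twist":[0,0,0,0]}'
python3 -m crank '{"slide":[[-0.008,0,0],[-0.008,0,0],[-0.004,0,0],[-0.003,0,0],[0,0,0]],"twist":[0,0,0,0,0]}'
python3 - <<'E'
from h import *
save('side','pics/s3'); d=load('pics/s3'); crop(d,215,150,325,240,6,'pics/s3c.png')
E
```

```text
time: 3.8
tool_pos: [558.0, -53.5, 7.8]
tcp_rot: [-179.9, 0.2, -168.0]
ft_force: [0.2, 1.1, 0.9]
finger_gap: 75.4
time: 4.3
tool_pos: [579.1, -48.3, 5.3]
tcp_rot: [180.0, -0.0, -167.9]
ft_force: [-1.1, -0.2, 2.0]
finger_gap: 75.2
```

View pics/s3c.png

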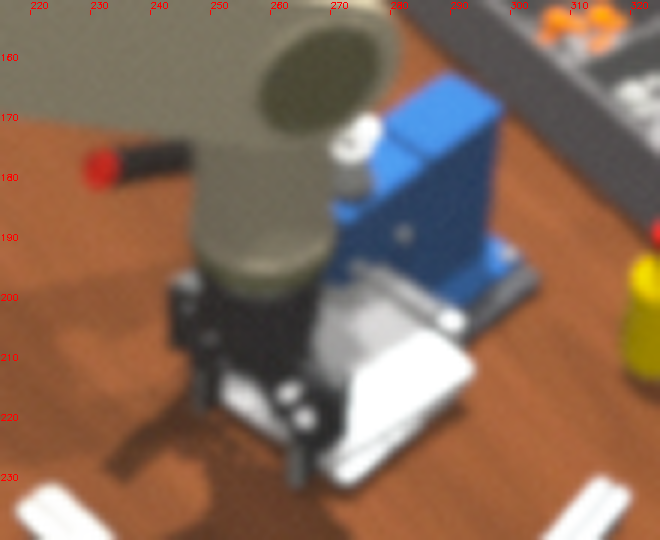

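```bash
python3 -m crank '{"slide":[[0,0,0.004],[-0.002,0,0],[-0.002,0,0],[-0.002,0,0],[0,0,0]],"twist":[0,0,0,0,0]}'
python3 -m crank '{"slide":[[-0.002,0,0],[-0.001,0,0],[-0.001,0,0],[0,0,0]],"twist":[0,0,0,0]}'
python3 -m crank '{"slide":[[-0.001,0,0],[0,0,0],[0,0,0]],"twist":[0,0,0]}'
```

```text
time: 4.85
tool_pos: [583.6, -47.2, 0.5]
tcp_rot: [180.0, -0.1, -168.0]
ft_force: [-4.9, -1.3, 1.3]
finger_gap: 74.9
time: 5.25
tool_pos: [584.2, -47.2, 0.2]
tcp_rot: [179.9, -0.5, -168.0]
ft_force: [-22.0, -5.3, 14.0]
finger_gap: 74.8
time: 5.55
tool_pos: [584.2, -47.1, 0.1]
tcp_rot: [179.9, -0.6, -168.0]
ft_force: [-26.8, -7.4, 17.9]
finger_gap: 74.9
```

Run:
```python
from h import *
save('wrist','pics/w4'); save('side','pics/s4'); d=load('pics/s4'); crop(d,225,150,315,240,6,'pics/s4c.png')
d=save('top','pics/t4'); crop(d,205,130,305,220,6,'pics/t4c.png')
```

```text
(no output)
```

View pics/w4.png

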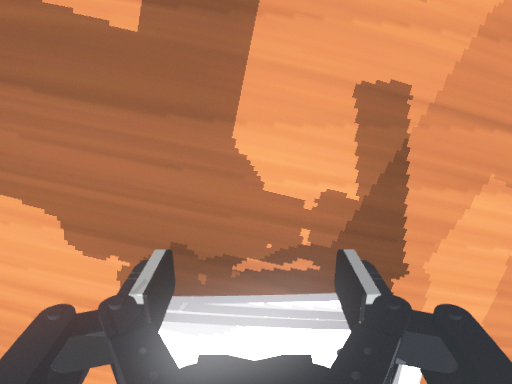

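View pics/s4c.png

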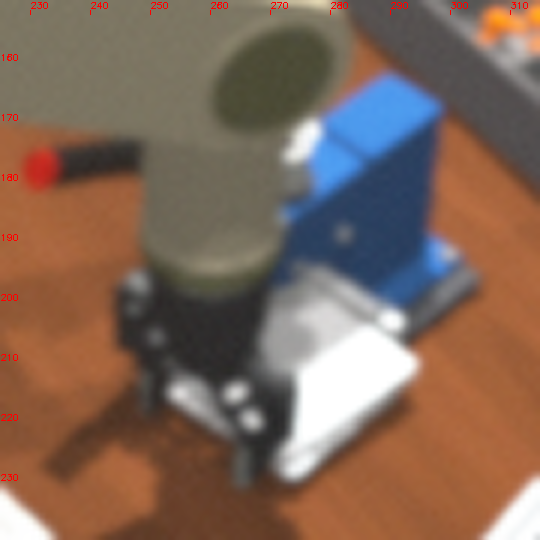

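View pics/t4c.png

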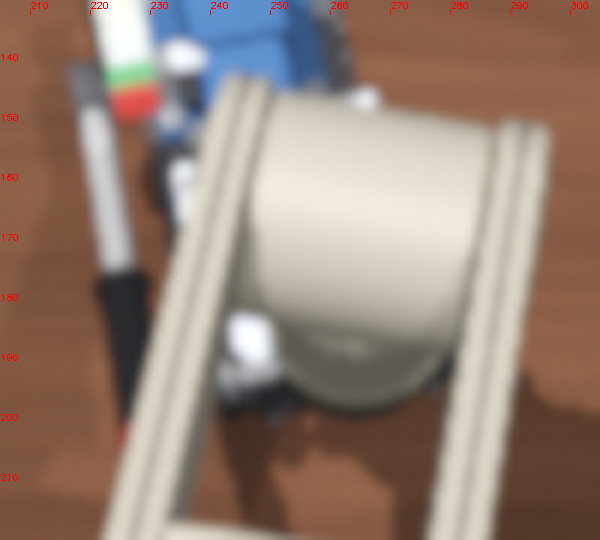

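The push is resisted at tool x about jig -76, with upward force too. I'll back off and see which part of that remains.

```bash
python3 -m crank '{"slide":[[0.004,0,0],[0.003,0,0],[0,0,0],[0,0,0]],"twist":[0,0,0,0]}'
python3 -m crank '{"slide":[[0.01,0,-0.002],[0.02,0,-0.02],[0.02,0,-0.04],[0,0,-0.045],[0,0,-0.045],[0,0,-0.045],[0,0,-0.04],[0,0,0]],"twist":[0,0,0,0,0,0,0,0]}'
python3 - <<'E'
from h import *
d=save('wrist','pics/w5');crop(d,150,130,350,290,4,'pics/w5c.png')
E
```

```text
time: 6.1
tool_pos: [583.3, -47.5, 1.5]
tcp_rot: [-180.0, 0.1, -168.0]
ft_force: [0.5, -0.5, -0.4]
finger_gap: 75.0
time: 6.9
tool_pos: [536.9, -58.7, 246.2]
tcp_rot: [-179.7, 0.6, -167.9]
ft_force: [0.4, 0.2, 0.3]
finger_gap: 74.9
```

View pics/w5c.png

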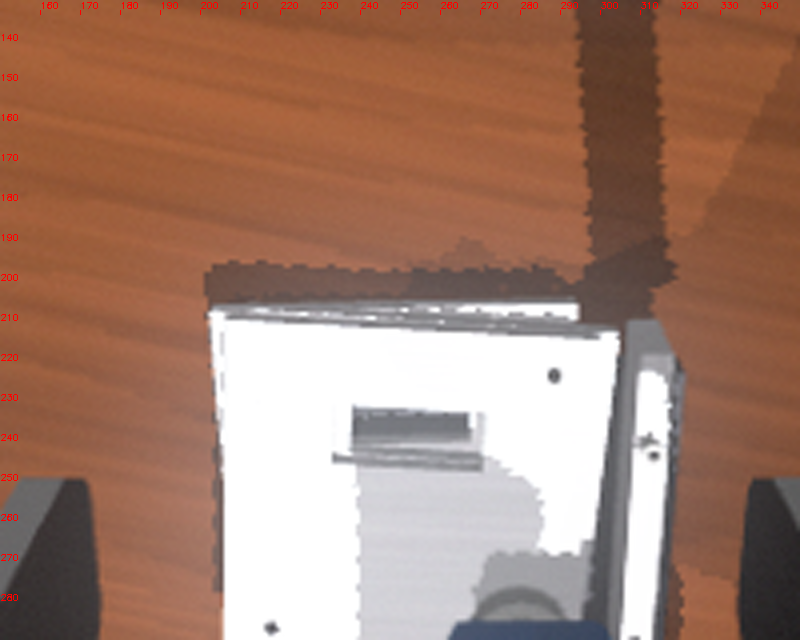

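Run:
```python
from h import *
s=status.sense(); print(s['tool_pos'],s['tcp_rot'],s['wrist_torque'])
d=load('pics/w5')
p=np.array([657.8,-26.7,.206])
def W2J(X):
    c,sn=np.cos(p[2]),np.sin(p[2]); e=np.asarray(X)[:2]-p[:2]; return np.array([c*e[0]+sn*e[1],-sn*e[0]+c*e[1]])
for n,u,v,z in [('stopnear',309,223,43),('stopfar',305,285,43),('topNL',303,213,33),('topNR?',202,207.5,33),('lowNL',293.5,206,21),('botR',205,275,33)]:
    print(n,W2J(onz(d,u,v,z)).round(1))
T=tool_T()
o=-d['R'].T@d['t']; print('cam',o)
# tip positions: pad lower corners projected assuming TCP tool coords
for y in (-37.5,37.5):
  for z in (0,-13): print(y,z,proj(d,(T@[ -11,y,z,1])[:3]).round(0),proj(d,(T@[ 11,y,z,1])[:3]).round(0))
```

```text
[535.66287715 -58.40873948 242.66089903] [-179.81928783    0.40885338 -167.94837682] [ 0.01207538  0.05354655 -0.00168807]
stopnear [-53.   54.3]
stopfar [30.6 54.7]
topNL [-61.3  48.3]
topNR? [-67.4 -69. ]
lowNL [-65.3  38.4]
botR [ 23.7 -69.9]
cam [457.36786426 -75.28710678 387.21822911]
-37.5 0 [183. 271.] [180. 231.]
-37.5 -13 [178. 285.] [173. 244.]
37.5 0 [330. 271.] [334. 232.]
37.5 -13 [336. 285.] [340. 244.]
```

View pics/w5.png

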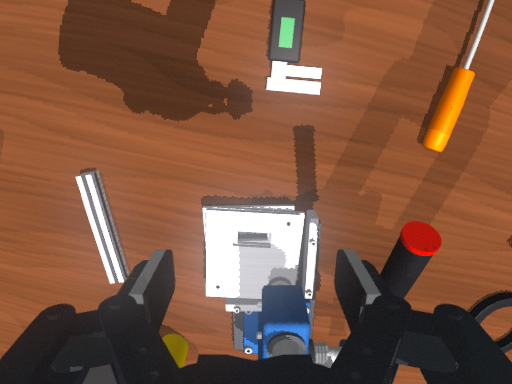

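The blanks have hardly moved. In the image the open tips stand about 15 mm behind the TCP, so they likely wedged on the low blank's upper edge. I'll half close the gripper so the tips get lower, and log the torque.

```bash
python3 -m crank '{"slide":[[-0.013,0,0],[-0.013,0,0.02],[0,0,0.04],[0,0,0.045],[0,0,0.045],[0,0,0.045],[0,0,0.03],[0,0,0]],"twist":[0,0,0,0,0,0,0,0]}' 0.5 80
python3 -m crank '{"slide":[[0,0,0.005],[0,0,0.004],[0,0,0],[0,0,0]],"twist":[0,0,0,0]}'
python3 - <<'E'
from h import *
d=save('wrist','pics/w6')
s=status.sense(); print(s['tool_pos'],s['ft_force'],s['wrist_torque'])
E
```

```text
time: 7.75
tool_pos: [552.9, -51.4, 6.4]
tcp_rot: [179.7, -0.7, -167.9]
ft_force: [-0.3, -0.3, -1.5]
finger_gap: 42.4
time: 8.15
tool_pos: [560.5, -52.8, 5.9]
tcp_rot: [-179.9, 0.1, -168.0]
ft_force: [0.5, 0.6, -0.3]
finger_gap: 42.4
[560.35198273 -52.76322596   5.71786749] [ 1.09940839 -0.39258946  0.40286061] [ 0.00172013  0.01671283 -0.01177425]
```

View pics/w6.png

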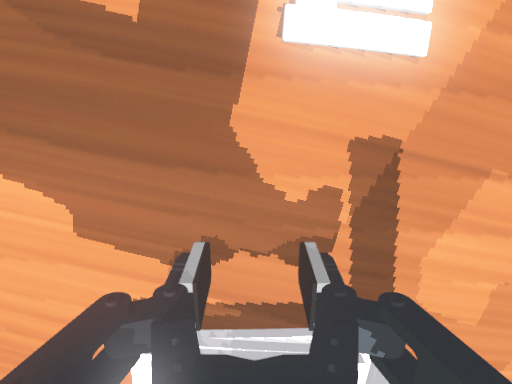

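The half-closed pads stand at (195,275) and (315,275), and the stack edge is at (255,340). I'll push forward in small rows.

```bash
python3 -m crank '{"slide":[[-0.005,0,0.003],[-0.005,0,0],[-0.004,0,0],[-0.003,0,0],[0,0,0],[0,0,0]],"twist":[0,0,0,0,0,0]}'
python3 -m crank '{"slide":[[-0.003,0,0],[-0.003,0,0],[-0.002,0,0],[0,0,0]],"twist":[0,0,0,0]}'
python3 -m crank '{"slide":[[-0.002,0,0],[-0.001,0,0],[0,0,0]],"twist":[0,0,0]}'
python3 - <<'E'
from h import *
s=status.sense(); print(s['tool_pos'],s['ft_force'],s['wrist_torque'])
d=save('wrist','pics/w7')
E
```

```text
time: 8.8
tool_pos: [575.9, -48.9, 1.2]
tcp_rot: [180.0, -0.0, -167.9]
ft_force: [0.3, -0.0, -0.9]
finger_gap: 42.8
time: 9.2
tool_pos: [584.1, -47.3, 1.4]
tcp_rot: [-180.0, 0.0, -168.0]
ft_force: [0.4, 0.1, 0.9]
finger_gap: 42.4
time: 9.5
tool_pos: [584.7, -47.0, 1.0]
tcp_rot: [180.0, -0.2, -167.9]
ft_force: [-9.5, -1.7, 7.3]
finger_gap: 42.8
[584.74672155 -47.04248196   0.97424617] [-9.50320705 -1.65623255  7.32836288] [-0.10263345  1.44077538  0.20506129]
```

View pics/w7.png

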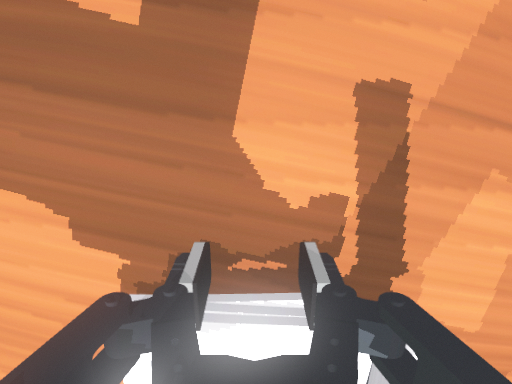

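Run:
```python
from h import *
d=load('pics/w7'); crop(d,110,230,400,384,4 if 0 else 2,'pics/x.png')
im=cv2.resize(d['img'][225:384,130:390,::-1],None,fx=3,fy=3,interpolation=cv2.INTER_CUBIC)
im=cv2.LUT(im,(255*(np.arange(256)/255)**1.0).astype(np.uint8)); cv2.imwrite('pics/w7c.png',im)
s=status.sense();print(s['time'],s['tool_pos'],s['ft_force'],s['wrist_torque'])
T=tool_T()
for z in (0,-10,-20,-30,-40): print(z,[proj(d,(T@[x,y,z,1])[:3]).round(0).tolist() for x in(-11,11) for y in (-21,21,35)])
```

```text
9.55 [584.74947266 -46.99705553   0.97218454] [-9.73266947 -2.45561047  7.3333064 ] [-0.10707937  1.54448912  0.27120053]
0 [[214.0, 277.0], [298.0, 277.0], [325.0, 277.0], [212.0, 237.0], [300.0, 237.0], [329.0, 237.0]]
-10 [[211.0, 288.0], [300.0, 288.0], [330.0, 288.0], [209.0, 247.0], [303.0, 247.0], [334.0, 247.0]]
-20 [[208.0, 301.0], [303.0, 302.0], [334.0, 301.0], [206.0, 258.0], [306.0, 258.0], [339.0, 258.0]]
-30 [[205.0, 316.0], [306.0, 316.0], [340.0, 316.0], [202.0, 271.0], [309.0, 271.0], [345.0, 270.0]]
-40 [[202.0, 333.0], [310.0, 333.0], [346.0, 332.0], [198.0, 285.0], [314.0, 285.0], [352.0, 285.0]]
```

View pics/w7c.png

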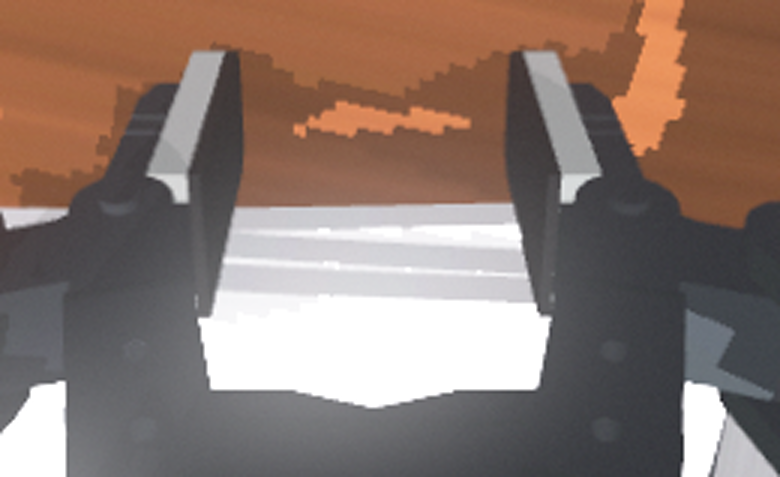

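The pads do touch the low blank's edge, seen at v≈293. The arm's compliance also presses the edge down, with Fz as large as 0.75 Fx, which tips and jams the overhanging stack. I'll lift slightly while pushing to cancel that.

```bash
python3 -m crank '{"slide":[[0,0,-0.002],[0,0,0]],"twist":[0,0]}'
python3 -m crank '{"slide":[[-0.001,0,-0.001],[0,0,0]],"twist":[0,0]}'
python3 -m crank '{"slide":[[-0.001,0,-0.001],[0,0,0]],"twist":[0,0]}'
```

```text
time: 9.75
tool_pos: [585.3, -46.7, 2.5]
tcp_rot: [180.0, -0.2, -168.0]
ft_force: [-3.9, -0.2, -2.3]
finger_gap: 42.5
time: 9.95
tool_pos: [586.1, -46.7, 3.3]
tcp_rot: [180.0, -0.2, -168.0]
ft_force: [-6.3, -1.9, -2.6]
finger_gap: 42.4
time: 10.15
tool_pos: [586.4, -46.8, 3.9]
tcp_rot: [180.0, -0.3, -168.0]
ft_force: [-8.4, -4.5, -2.5]
finger_gap: 42.8
```

Now it moves. Continuing.

```bash
python3 -m crank '{"slide":[[-0.0015,0,-0.0005],[-0.001,0,-0.0003],[0,0,0]],"twist":[0,0,0]}'
python3 -m crank '{"slide":[[-0.0015,0,-0.0005],[-0.001,0,-0.0003],[0,0,0]],"twist":[0,0,0]}'
python3 -m crank '{"slide":[[-0.0015,0,-0.0005],[-0.001,0,-0.0003],[0,0,0]],"twist":[0,0,0]}'
```

```text
time: 10.45
tool_pos: [587.1, -47.2, 3.7]
tcp_rot: [180.0, -0.5, -168.0]
ft_force: [-12.7, -8.6, -3.4]
finger_gap: 42.7
time: 10.75
tool_pos: [587.7, -47.5, 3.6]
tcp_rot: [180.0, -0.7, -168.0]
ft_force: [-18.7, -13.1, -3.1]
finger_gap: 42.7
time: 11.05
tool_pos: [588.3, -47.9, 3.4]
tcp_rot: [-180.0, -0.9, -168.0]
ft_force: [-24.3, -17.6, -2.3]
finger_gap: 42.5
```

Run:
```python
from h import *
s=status.sense();print(s['tool_pos'],s['ft_force'],s['wrist_torque'])
F=s['ft_force'];M=s['wrist_torque']*1000
for H in (-140,-150,-160,-170):
    print(H, 'rx',(H*F[0]-M[1])/F[2],'ry',(M[0]+H*F[1])/F[2], 'Mz', M[2])
d=save('wrist','pics/w8')
im=cv2.resize(d['img'][225:384,90:430,::-1],None,fx=2.3,fy=2.3,interpolation=cv2.INTER_CUBIC);cv2.imwrite('pics/w8c.png',im)
d=save('side','pics/s8'); crop(d,225,150,315,240,6,'pics/s8c.png')
```

```text
[588.31315227 -47.90103191   3.4336881 ] [-24.26180639 -17.62520908  -2.34967875] [-2.82341409  3.62410474 -0.5914668 ]
-140 rx 96.80125048440478 ry 151.46105232756045 Mz -591.4667968952515
-150 rx -6.454594133065028 ry 76.44990845374355 Mz -591.4667968952515
-160 rx -109.71043875053464 ry 1.4387645799266602 Mz -591.4667968952515
-170 rx -212.96628336800444 ry -73.57237929389024 Mz -591.4667968952515
```

View pics/w8c.png

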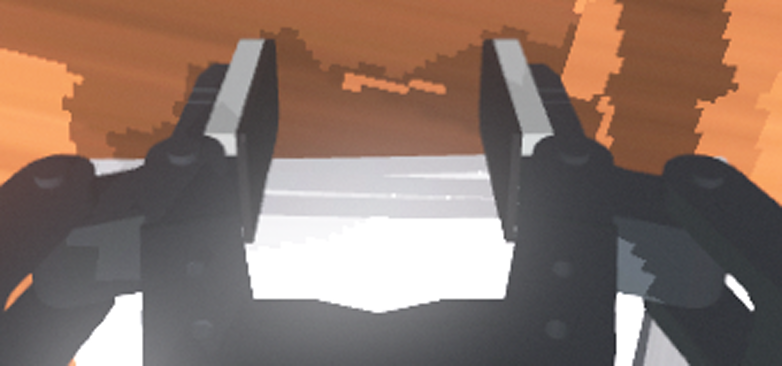

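View pics/s8c.png

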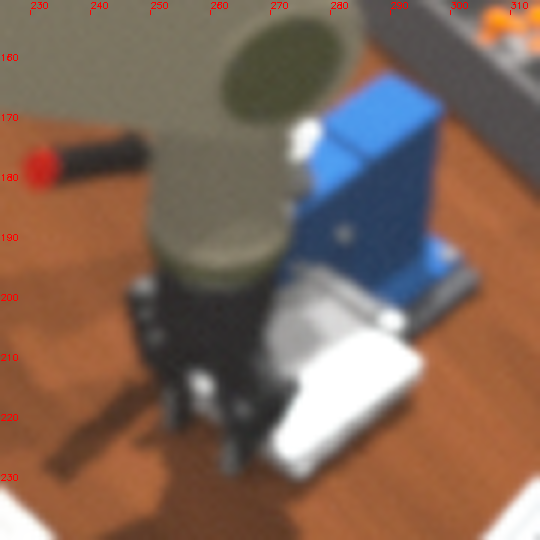

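The low blank moved, but there is a sideways force as well. I'll back off and measure the stack from above with the arm settled.

```bash
python3 -m crank '{"slide":[[0.02,0,0],[0.02,0,-0.01],[0.01,0,-0.04],[0,0,-0.045],[0,0,-0.045],[0,0,-0.04],[0,0,-0.01],[0,0,0]],"twist":[0,0,0,0,0,0,0,0]}'
python3 -m crank '{"slide":[[0,0,0],[0,0,0],[0,0,0]],"twist":[0,0,0]}'
python3 - <<'E'
from h import *
s=status.sense(); print(s['tool_pos'])
d=save('wrist','pics/w9');crop(d,140,150,340,330,4 if 0 else 4,'pics/w9c.png')
E
```

```text
time: 11.95
tool_pos: [549.3, -55.4, 201.0]
tcp_rot: [-179.9, 0.4, -168.0]
ft_force: [-0.9, 0.0, -1.2]
finger_gap: 42.8
time: 12.25
tool_pos: [546.0, -54.9, 195.5]
tcp_rot: [179.9, -0.2, -168.0]
ft_force: [0.8, 0.3, -0.4]
finger_gap: 42.7
[546.01863139 -54.90245532 195.51437251]
```

View pics/w9c.png

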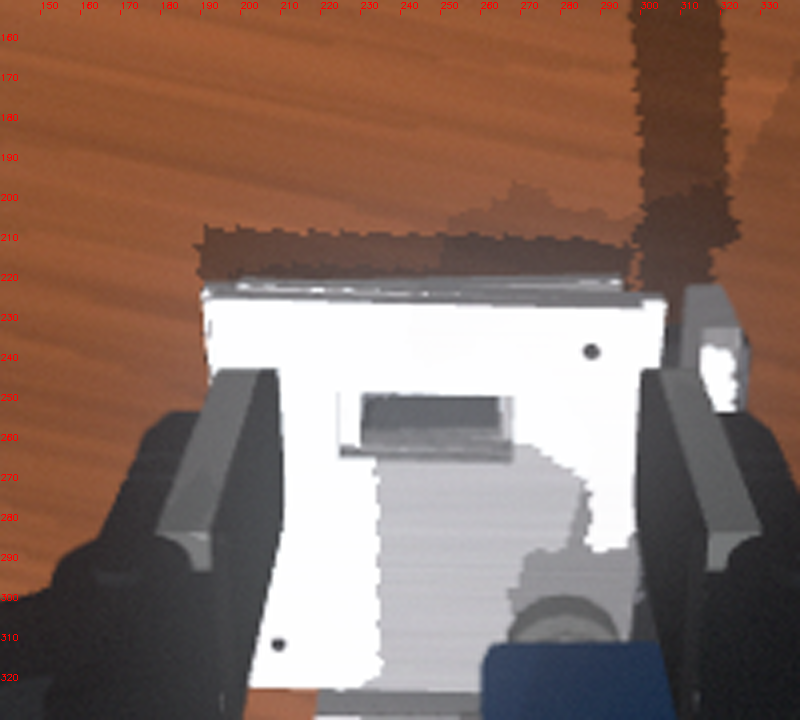

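The stack is now closer to parallel. The top blank's near edge runs from about (191,224) to (306,226), and the low one's edge shows at (200–296,220).

```bash
cat >> h.py <<'E'
JP=np.array([657.8,-26.7,.206])
def W2J(X):
    c,sn=np.cos(JP[2]),np.sin(JP[2]); e=np.asarray(X)[:2]-JP[:2]; return np.array([c*e[0]+sn*e[1],-sn*e[0]+c*e[1]])
def J2W(q):
    c,s=np.cos(JP[2]),np.sin(JP[2]); return np.array([JP[0]+c*q[0]-s*q[1],JP[1]+s*q[0]+c*q[1],q[2]])
E
python3 - <<'E'
from h import *
d=load('pics/w9')
for n,u,v,z in [('stopnear_in',314.5,235,43),('topNL',306.2,225.5,33),('topNR',190.5,224,33),('lowNL',296,221,21),('lowN200',200,221,21),('topFarR',202,322,33),('farR2',230,322,33)]:
    print(n,W2J(onz(d,u,v,z)).round(1))
for q in [(-60,55,43),(60,-45,43),(60,-20,43),(-60,-55,33),(-60,55,33),(-1,0,84),(-1,44,84)]: print(q,proj(d,J2W(q)).round(1))
E
```

```text
stopnear_in [-55.3  54.3]
topNL [-61.2  47.2]
topNR [-62.3 -69.6]
lowNL [-61.   38.3]
lowN200 [-60.6 -61.9]
topFarR [ 59.3 -64.3]
farR2 [ 58.8 -32.3]
(-60, 55, 43) [315.5 230.7]
(60, -45, 43) [218.  328.7]
(60, -20, 43) [240.5 329. ]
(-60, -55, 33) [205.  226.2]
(-60, 55, 33) [313.8 226.6]
(-1, 0, 84) [259.6 307.1]
(-1, 44, 84) [307.  306.9]
```

The near edges now read x ≈ -61 to -62 and the far edges about 59, so the stack is within a few mm of the far stop. Next come the right-edge taps with closed fingers. I'll check where the extrusion lies first.

```bash
python3 - <<'E'
from h import *
d=load('pics/w1')
for u,v in [(68,122),(86,119),(99,232),(115,228)]: print(W2J(onz(d,u,v,20)).round(0))
E
python3 -m crank '{"slide":[[-0.045,0,-0.01],[-0.04,-0.02,0],[0,-0.045,0],[0,-0.035,0.02],[0,0,0.04],[0,0,0],[0,0,0],[0,0,0]],"twist":[0,0,0,0,0,0,0,0]}' 1 80
```

```text
[-102. -221.]
[-105. -197.]
[  48. -203.]
[  41. -179.]
time: 13.1
tool_pos: [651.9, -134.6, 149.7]
tcp_rot: [-180.0, 0.1, -167.9]
ft_force: [0.7, -0.7, 0.6]
finger_gap: 0.1
```

The extrusion lies at y < -178, clear of the path. Lowering beside the right edge.

```bash
python3 -m crank '{"slide":[[-0.04,0,0.02],[-0.01,0,0.04],[0,0,0.04],[0,0,0.03],[0,0,0.008],[0,0,0],[0,0,0]],"twist":[0,0,0,0,0,0,0]}'
python3 -m crank '{"slide":[[0,0.006,0],[0,0.006,0],[0,0.004,0],[0,0,0],[0,0,0]],"twist":[0,0,0,0,0]}'
python3 - <<'E'
from h import *
s=status.sense(); print(W2J(s['tool_pos']),s['tool_pos'],s['ft_force'])
E
```

```text
time: 13.8
tool_pos: [702.1, -125.0, 13.2]
tcp_rot: [-179.9, 0.2, -167.9]
ft_force: [0.1, 0.5, 1.2]
finger_gap: -0.0
time: 14.3
tool_pos: [696.6, -108.9, 9.9]
tcp_rot: [-180.0, 0.0, -167.9]
ft_force: [-0.4, -0.7, -0.1]
finger_gap: -0.3
[ 21.19078875 -88.4280971 ] [ 696.63037444 -108.92396187    9.91925842] [-0.36079215 -0.74723805 -0.08731853]
```

```bash
python3 -m crank '{"slide":[[0,0.003,0.002],[0,0.003,0],[0,0.002,0],[0,0.002,0],[0,0,0]],"twist":[0,0,0,0,0]}'
python3 -m crank '{"slide":[[0,0.002,0],[0,0.002,0],[0,0.002,0],[0,0,0]],"twist":[0,0,0,0]}'
python3 - <<'E'
from h import *
s=status.sense(); print(W2J(s['tool_pos']),s['tool_pos'],s['ft_force'])
E
```

```text
time: 14.8
tool_pos: [694.3, -99.2, 7.5]
tcp_rot: [180.0, -0.0, -168.0]
ft_force: [-0.4, -1.3, -0.5]
finger_gap: -0.0
time: 15.2
tool_pos: [693.5, -93.4, 7.9]
tcp_rot: [-180.0, 0.0, -167.9]
ft_force: [2.3, -3.5, -0.5]
finger_gap: -0.4
[ 21.32502207 -72.5644603 ] [693.51692432 -93.36827418   7.86731096] [ 2.27328101 -3.50725305 -0.47706087]
```

```bash
python3 -m crank '{"slide":[[0,0.002,0],[0,0.001,0],[0,0,0]],"twist":[0,0,0]}'
python3 -m crank '{"slide":[[0.005,-0.008,0],[0.03,-0.004,0],[0.025,0,0],[0,0,0],[0,0.006,0],[0,0.003,0],[0,0.002,0],[0,0,0]],"twist":[0,0,0,0,0,0,0,0]}'
python3 - <<'E'
from h import *
s=status.sense(); print(W2J(s['tool_pos']),s['tool_pos'],s['ft_force'])
E
```

```text
time: 15.5
tool_pos: [692.8, -91.0, 7.9]
tcp_rot: [-180.0, 0.0, -168.0]
ft_force: [2.5, -5.7, -2.5]
finger_gap: -0.6
time: 16.3
tool_pos: [635.0, -104.5, 8.2]
tcp_rot: [-179.9, 0.0, -167.9]
ft_force: [-2.1, -3.8, 1.4]
finger_gap: -0.2
[-38.23999878 -71.44306664] [ 634.98191428 -104.45438407    8.19614161] [-2.06118447 -3.82301065  1.38954133]
```

```bash
python3 -m crank '{"slide":[[0,0.002,0],[0,0.001,0],[0,0,0]],"twist":[0,0,0]}'
python3 -m crank '{"slide":[[-0.005,-0.006,0],[-0.025,-0.002,0],[-0.02,0,0],[0,0,0],[0,0.005,0],[0,0.003,0],[0,0.002,0],[0,0,0]],"twist":[0,0,0,0,0,0,0,0]}'
python3 - <<'E'
from h import *
s=status.sense(); print(W2J(s['tool_pos']),s['tool_pos'],s['ft_force'])
E
```

```text
time: 16.6
tool_pos: [634.2, -103.0, 8.2]
tcp_rot: [-179.8, -0.0, -167.9]
ft_force: [-2.7, -11.3, 1.8]
finger_gap: 0.1
time: 17.4
tool_pos: [681.7, -91.2, 7.9]
tcp_rot: [-179.8, -0.0, -168.0]
ft_force: [1.9, -11.5, -2.1]
finger_gap: 0.1
[ 10.21001402 -68.0720941 ] [681.71802561 -91.24442217   7.88110781] [  1.91576064 -11.54159462  -2.07096919]
```

```bash
python3 -m crank '{"slide":[[0,0.001,0],[0,0.001,0],[0,0,0]],"twist":[0,0,0]}'
python3 -m crank '{"slide":[[0.005,-0.008,0],[0.025,-0.002,0],[0.02,0,0],[0,0,0],[0,0.006,0],[0,0.003,0],[0,0.002,0],[0,0,0]],"twist":[0,0,0,0,0,0,0,0]}'
python3 - <<'E'
from h import *
s=status.sense(); print(W2J(s['tool_pos']),s['tool_pos'],s['ft_force'])
E
python3 -m crank '{"slide":[[0,-0.02,0],[0,-0.02,0],[0.01,-0.01,-0.03],[0.04,0,-0.045],[0.03,0.03,-0.045],[0,0.03,-0.045],[0,0.03,0],[0,0,0]],"twist":[0,0,0,0,0,0,0,0]}'
python3 -m crank '{"slide":[[0.015,0,-0.035],[0,0,0],[0,0,0]],"twist":[0,0,0]}'
python3 - <<'E'
from h import *
s=status.sense(); print(W2J(s['tool_pos']),s['tool_pos'],s['ft_force'])
d=save('wrist','pics/w10');crop(d,170,130,330,290,4 if 0 else 4,'pics/w10c.png')
E
```

```text
time: 17.7
tool_pos: [681.8, -91.1, 8.4]
tcp_rot: [-179.7, 0.1, -168.0]
ft_force: [3.8, -17.5, -2.7]
finger_gap: -0.4
time: 18.5
tool_pos: [632.6, -101.1, 8.1]
tcp_rot: [-179.6, -0.1, -168.0]
ft_force: [-2.4, -24.9, -3.4]
finger_gap: 0.4
[-39.85747596 -67.72046798] [ 632.63719243 -101.14134126    8.12030299] [ -2.38874164 -24.8576302   -3.38823984]
time: 19.3
tool_pos: [561.2, -76.6, 155.8]
tcp_rot: [-180.0, 0.3, -167.8]
ft_force: [0.1, -0.1, -0.2]
finger_gap: -0.2
time: 19.6
tool_pos: [546.1, -82.8, 189.0]
tcp_rot: [-180.0, 0.1, -168.0]
ft_force: [0.3, -0.1, -0.6]
finger_gap: -0.1
[-120.79759047  -32.03682516] [546.10944995 -82.76814656 188.97008599] [ 0.30705526 -0.1148637  -0.61235531]
```

View pics/w10c.png

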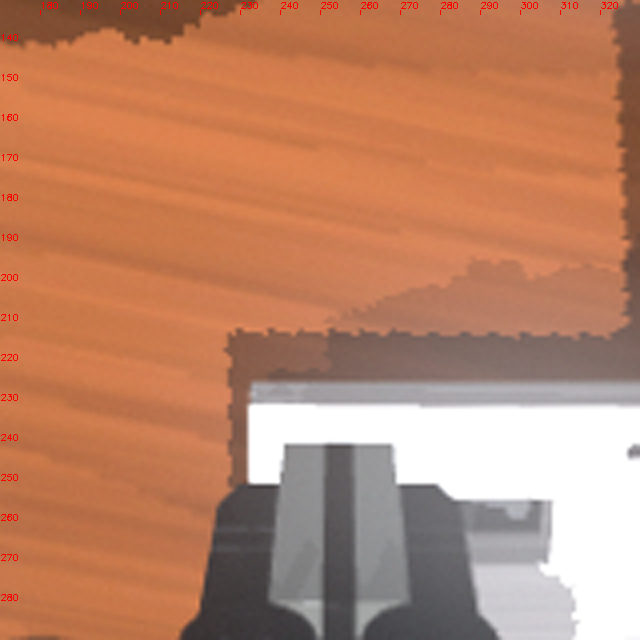

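The stack looks flush, with a single clean edge at v 226–231 and a square near-right corner at (231,226). The right-edge taps stopped at y -68.1 and -67.7 at both ends. I'll repeat the near-edge tap to square it up.

```bash
python3 -m crank '{"slide":[[-0.012,0.028,0.02],[-0.012,0,0.04],[0,0,0.045],[0,0,0.045],[0,0,0.028],[0,0,0],[0,0,0],[0,0,0]],"twist":[0,0,0,0,0,0,0,0]}' 0.5 80
python3 - <<'E'
from h import *
s=status.sense(); print(W2J(s['tool_pos']),s['tool_pos'],s['ft_force'])
E
```

```text
time: 20.45
tool_pos: [564.5, -50.2, 12.1]
tcp_rot: [-179.9, 0.2, -168.0]
ft_force: [0.2, 0.1, 0.1]
finger_gap: 42.5
[-96.09914267  -3.91309999] [564.53309785 -50.18707171  12.06344414] [0.21820461 0.09220366 0.13994176]
```

```bash
python3 -m crank '{"slide":[[-0.006,0,0.009],[-0.006,0,0],[-0.005,0,0],[-0.003,0,0],[0,0,0],[0,0,0]],"twist":[0,0,0,0,0,0]}'
python3 - <<'E'
from h import *
s=status.sense(); print(W2J(s['tool_pos']),s['tool_pos'],s['ft_force'])
E
python3 -m crank '{"slide":[[-0.003,0,-0.001],[-0.002,0,-0.001],[-0.001,0,-0.0005],[0,0,0]],"twist":[0,0,0,0]}'
python3 - <<'E'
from h import *
s=status.sense(); print(W2J(s['tool_pos']),s['tool_pos'],s['ft_force'])
E
```

```text
time: 21.05
tool_pos: [582.4, -45.6, 1.1]
tcp_rot: [-180.0, 0.0, -167.9]
ft_force: [0.4, 0.9, 0.2]
finger_gap: 42.8
[-77.63609478  -3.0491222 ] [582.42905689 -45.56481627   1.13725388] [0.44041982 0.88703823 0.1561889 ]
time: 21.45
tool_pos: [587.9, -44.4, 3.5]
tcp_rot: [180.0, -0.0, -168.0]
ft_force: [-1.8, 0.7, 0.6]
finger_gap: 42.6
[-72.01255008  -3.05611295] [587.9351325  -44.42138497   3.47309   ] [-1.78312609  0.65594562  0.60416863]
```

```bash
python3 -m crank '{"slide":[[-0.001,0,-0.0003],[-0.001,0,-0.0003],[-0.001,0,-0.0003],[0,0,0]],"twist":[0,0,0,0]}'
python3 -m crank '{"slide":[[-0.001,0,-0.0003],[-0.001,0,-0.0003],[0,0,0]],"twist":[0,0,0]}'
python3 - <<'E'
from h import *
s=status.sense(); print(W2J(s['tool_pos']),s['tool_pos'],s['ft_force'])
E
```

```text
time: 21.85
tool_pos: [589.7, -43.9, 3.7]
tcp_rot: [180.0, -0.2, -168.0]
ft_force: [-6.7, -3.1, 0.7]
finger_gap: 42.6
time: 22.15
tool_pos: [589.7, -43.9, 3.7]
tcp_rot: [179.9, -0.4, -168.0]
ft_force: [-15.3, -4.8, 4.8]
finger_gap: 42.6
[-70.17917552  -2.91293285] [589.70045696 -43.90622248   3.65270906] [-15.32528119  -4.76266906   4.79047251]
```

It stops hard at x -70.2, which puts the finger front at about -59, so the stack is at the far stop. Now another right-edge tap at two points, then a look.

```bash
python3 -m crank '{"slide":[[-0.001,0,-0.001],[0,0,0],[0.02,0,0],[0.02,0,-0.01],[0,-0.03,-0.03],[0,-0.045,-0.02],[0,-0.03,0],[0,0,0]],"twist":[0,0,0,0,0,0,0,0]}'
python3 -m crank '{"slide":[[-0.04,0,0],[-0.04,0,0],[-0.02,0,0.02],[0,0,0.03],[0,0.01,0.004],[0,0,0],[0,0,0]],"twist":[0,0,0,0,0,0,0]}' 1 80
python3 - <<'E'
from h import *
s=status.sense(); print(W2J(s['tool_pos']),s['tool_pos'],s['ft_force'])
E
```

```text
time: 22.95
tool_pos: [579.3, -158.3, 68.5]
tcp_rot: [-179.8, 0.3, -168.1]
ft_force: [-1.4, 0.4, 0.0]
finger_gap: 42.3
time: 23.65
tool_pos: [673.0, -122.9, 13.3]
tcp_rot: [-180.0, 0.1, -167.9]
ft_force: [0.1, -0.8, 0.0]
finger_gap: 0.2
[ -4.8178431  -97.25909482] [ 672.97799128 -122.88820987   13.28465575] [ 0.1305203  -0.82555774  0.03929383]
```

```bash
python3 -m crank '{"slide":[[-0.015,0.01,0.005],[-0.01,0.009,0],[0,0.006,0],[0,0.003,0],[0,0,0],[0,0.001,0],[0,0.001,0],[0,0,0]],"twist":[0,0,0,0,0,0,0,0]}'
python3 - <<'E'
from h import *
s=status.sense(); print(W2J(s['tool_pos']),s['tool_pos'],s['ft_force'])
E
python3 -m crank '{"slide":[[0,0.001,0],[0,0.001,0],[0,0,0]],"twist":[0,0,0]}'
python3 - <<'E'
from h import *
s=status.sense(); print(W2J(s['tool_pos']),s['tool_pos'],s['ft_force'])
E
```

```text
time: 24.45
tool_pos: [690.6, -89.4, 7.1]
tcp_rot: [-180.0, -0.0, -168.0]
ft_force: [-0.1, -0.4, 0.2]
finger_gap: -0.2
[ 19.32757048 -68.04933928] [690.63815451 -89.35718766   7.12202805] [-0.12823639 -0.41385357  0.22824623]
time: 24.75
tool_pos: [690.6, -89.2, 7.2]
tcp_rot: [-179.8, 0.0, -168.0]
ft_force: [1.6, -8.6, -1.5]
finger_gap: 0.1
[ 19.34448102 -67.85966408] [690.61591018 -89.16806379   7.18880444] [ 1.60149852 -8.58642123 -1.50582684]
```

Contact is at y -67.9 again, so the stack is home there. One more tap at the near end of the right edge, then up for a look.

```bash
python3 -m crank '{"slide":[[0,0.001,0],[0.005,-0.008,0],[0.03,-0.002,0],[0.03,0,0],[0,0.006,0],[0,0.002,0],[0,0.001,0],[0,0,0]],"twist":[0,0,0,0,0,0,0,0]}'
python3 - <<'E'
from h import *
s=status.sense(); print(W2J(s['tool_pos']),s['tool_pos'],s['ft_force'])
E
python3 -m crank '{"slide":[[0,-0.02,0],[0,-0.01,0],[0.03,-0.01,-0.03],[0.045,0,-0.045],[0.045,0.03,-0.045],[0.02,0.03,-0.045],[0,0.03,-0.045],[0,0.03,-0.03]],"twist":[0,0,0,0,0,0,0,0]}'
python3 -m crank '{"slide":[[-0.04,0.02,-0.03],[0,0,0],[0,0,0],[0,0,0]],"twist":[0,0,0,0]}'
python3 - <<'E'
from h import *
s=status.sense(); print(W2J(s['tool_pos']),s['tool_pos'],s['ft_force'])
d=save('wrist','pics/w11');crop(d,170,120,340,270,4 if 0 else 4,'pics/w11c.png')
d=save('side','pics/s11'); crop(d,225,150,325,240,6,'pics/s11c.png')
E
```

```text
time: 25.55
tool_pos: [625.8, -102.7, 6.6]
tcp_rot: [-179.9, -0.2, -168.0]
ft_force: [-5.6, -11.1, -0.4]
finger_gap: 0.1
[-46.84359448 -67.86719449] [ 625.82879426 -102.71394895    6.61385858] [ -5.60303867 -11.09285681  -0.37455935]
time: 26.35
tool_pos: [501.9, -60.9, 219.0]
tcp_rot: [-179.9, 0.3, -168.0]
ft_force: [1.0, 0.2, 0.6]
finger_gap: -0.2
time: 26.75
tool_pos: [533.1, -35.5, 241.9]
tcp_rot: [180.0, -0.1, -168.0]
ft_force: [0.3, 0.5, -1.0]
finger_gap: 0.1
[-123.8277553    16.90532367] [533.13242551 -35.48059357 241.90982084] [ 0.34982568  0.4676254  -0.97155889]
```

View pics/w11c.png

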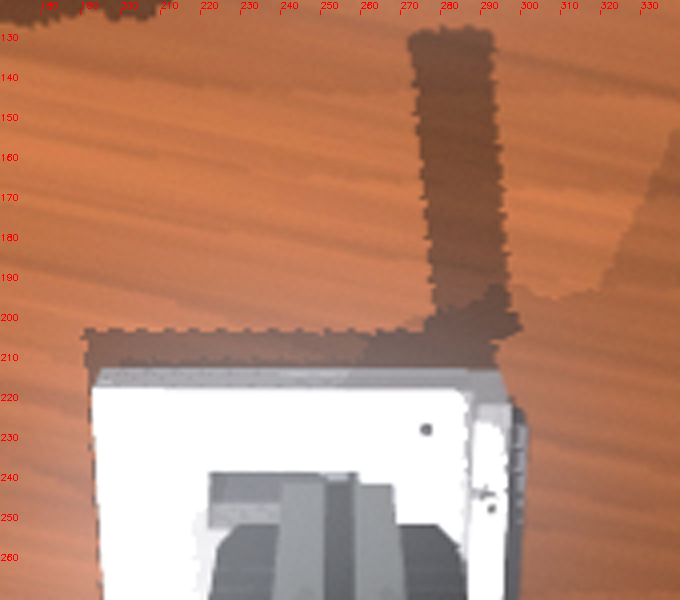

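View pics/s11c.png

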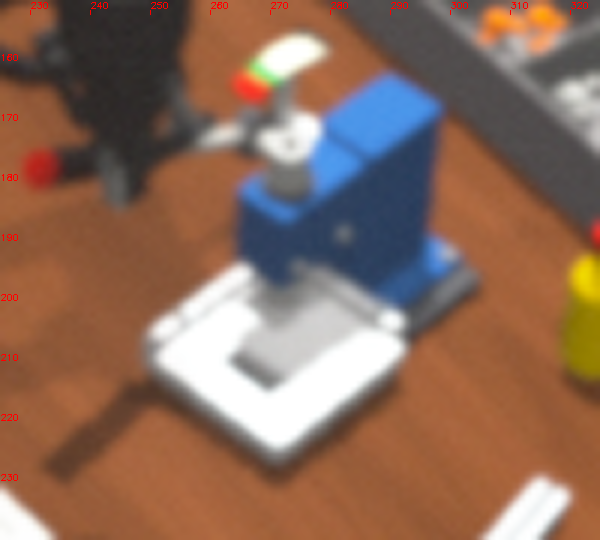

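The stack is home: its near face is in line with the left stop's end at v≈217, with a single edge, no stagger, and a square window. The lever is still up. Now I'll go over the grip at about jig (-80, 98) and press.

```bash
python3 -m crank '{"slide":[[-0.022,0.04,0],[-0.022,0.041,0],[0,0,0],[0,0,0.01],[0,0,0.01],[0,0,0],[0,0,0]],"twist":[0,0,0,0,0,0,0]}'
python3 - <<'E'
from h import *
s=status.sense(); print(W2J(s['tool_pos']),s['tool_pos'],s['ft_force'])
d=save('wrist','pics/w12')
E
```

```text
time: 27.55
tool_pos: [558.9, 52.4, 221.9]
tcp_rot: [180.0, -0.1, -168.1]
ft_force: [-0.6, 0.0, 0.2]
finger_gap: -0.1
[-80.6048618   97.62343144] [558.93087858  52.37196053 221.85847686] [-0.63809062  0.02425391  0.16445598]
```

View pics/w12.png

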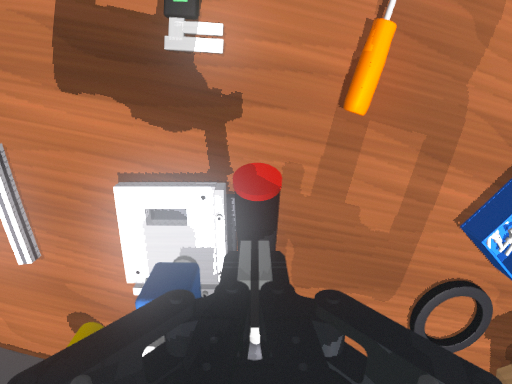

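The closed fingers at u≈255 are centred over the grip, whose red end is at (257,181). Pressing down.

```bash
python3 -m crank '{"slide":[[0,0,0.012],[0,0,0.012],[0,0,0.012],[0,0,0.012],[0,0,0.012],[0,0,0.012],[0,0,0.012],[0,0,0]],"twist":[0,0,0,0,0,0,0,0]}'
python3 -m crank '{"slide":[[0,0,0.01],[0,0,0.01],[0,0,0.008],[0,0,0],[0,0,0]],"twist":[0,0,0,0,0]}'
python3 - <<'E'
from h import *
s=status.sense(); print(W2J(s['tool_pos']),s['tool_pos'],s['ft_force'])
E
```

```text
time: 28.4
tool_pos: [558.5, 53.5, 136.4]
tcp_rot: [180.0, -0.2, -168.0]
ft_force: [-1.4, 0.5, 2.2]
finger_gap: 0.0
time: 28.9
tool_pos: [560.0, 53.4, 111.2]
tcp_rot: [-180.0, 0.0, -168.0]
ft_force: [-4.8, -0.5, 9.0]
finger_gap: 0.0
[-79.39338161  98.41461926] [559.95490996  53.39422379 111.23791305] [-4.76881484 -0.46386246  8.98966452]
```

```bash
python3 -m crank '{"slide":[[0,0,0.006],[0,0,0.005],[0,0,0],[0,0,0],[0,0,0]],"twist":[0,0,0,0,0]}'
python3 - <<'E'
from h import *
s=status.sense(); print(W2J(s['tool_pos']),s['tool_pos'],s['ft_force'])
d=save('side','pics/s13'); crop(d,225,130,325,240,5,'pics/s13c.png')
d=save('top','pics/t13'); crop(d,205,100,305,210,5,'pics/t13c.png')
d=save('wrist','pics/w13')
E
```

```text
time: 29.4
tool_pos: [560.6, 53.5, 101.1]
tcp_rot: [-180.0, 0.1, -168.0]
ft_force: [-4.0, -0.4, 11.5]
finger_gap: 0.3
[-78.76025463  98.38242758] [560.58123538  53.49221641 101.08496908] [-4.04037863 -0.39198007 11.49533302]
```

View pics/s13c.png

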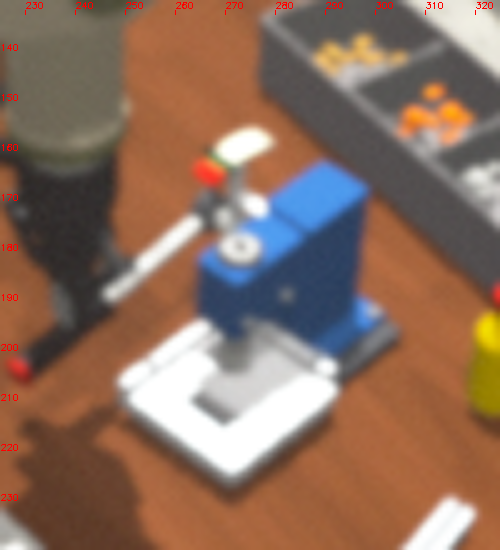

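View pics/t13c.png

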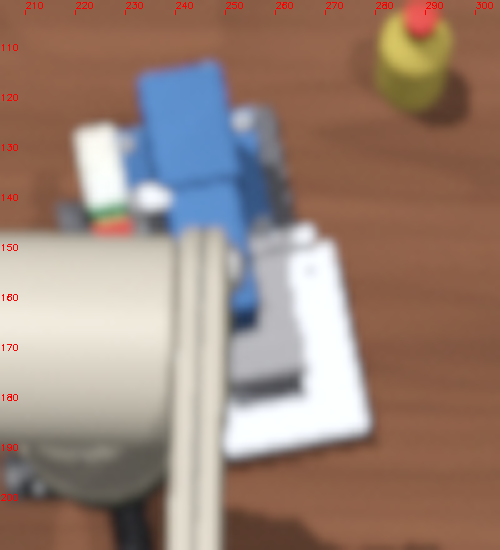

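View pics/w13.png

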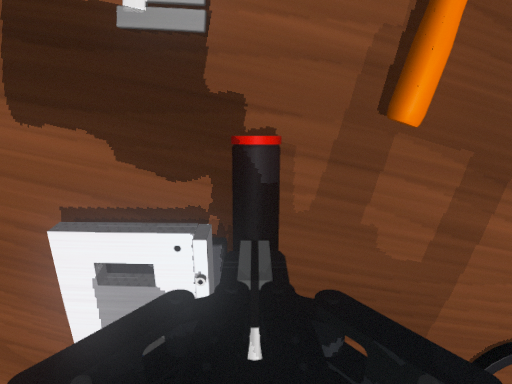

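The foot is down on the stack in the side view, and in the top view the pointer darkens the green band at about (226,142). I'll check the lever angle from the red end in two views, and the stack's edges.

Run:
```python
from h import *
s=status.sense(); print(s['time'],s['tool_pos'],s['ft_force'])
for f,m0 in (('pics/s13',(220,190,240,215)),('pics/w13',(220,125,300,150)),('pics/s11',(220,165,240,190))):
    d=load(f); hsv=cv2.cvtColor(d['img'],cv2.COLOR_RGB2HSV)
    m=cv2.inRange(hsv,(0,140,70),(8,255,255))|cv2.inRange(hsv,(172,140,70),(180,255,255))
    k=np.zeros_like(m);k[m0[1]:m0[3],m0[0]:m0[2]]=255;m&=k
    ys,xs=np.nonzero(m);print(f,'red centroid',xs.mean().round(1),ys.mean().round(1))
    for a in (0,.5,.55,.6,.65,.7):
        t=a-.45;print(a,proj(d,J2W((75-205*np.cos(t),98,112-205*np.sin(t)))).round(1))
d=load('pics/w13'); crop(d,40,200,240,350,4,'pics/w13c.png')
```

```text
29.55 [560.57267803  53.4842434  101.12151744] [-2.77966218 -0.47634493 10.17344707]
pics/s13 red centroid 228.5 203.7
0 [232.  178.1]
0.5 [228.7 200.3]
0.55 [229.  202.1]
0.6 [229.3 203.8]
0.65 [229.7 205.4]
0.7 [230.2 206.9]
pics/w13 red centroid 256.2 139.4
0 [255.  386.4]
0.5 [255.3 154.5]
0.55 [255.2 151.6]
0.6 [255.2 150.2]
0.65 [255.2 149.9]
0.7 [255.2 150.6]
pics/s11 red centroid 231.2 177.6
0 [232.  178.1]
0.5 [228.7 200.3]
0.55 [229.  202.1]
0.6 [229.3 203.8]
0.65 [229.7 205.4]
0.7 [230.2 206.9]
```

View pics/w13c.png

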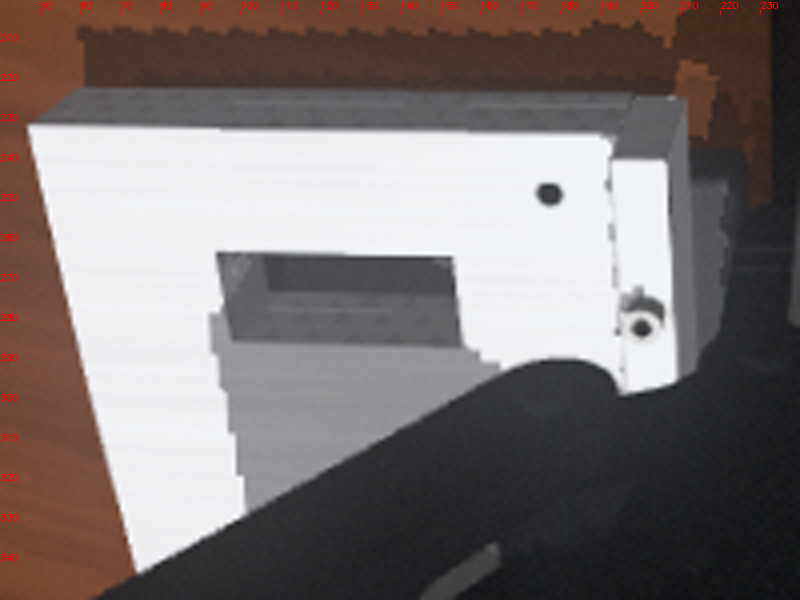

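The side-view red end at (228.5,203.7) gives about 0.60 rad, mid green. The force-height estimate agrees, at about 0.61. The stack's near face is in line with the stop end, and the arm is steady at about 11 N. Handing in.

Run:
```python
from bench import hand_in,status
print(hand_in()); print(status.sense()['ft_force'])
```

```text
the job is handed in; nothing more can be done
None
the job is handed in; nothing more can be done
```

I tapped the three blanks home against both stops, pressed the lever into the green, and handed the job in at about 29.6 s of the 72 s while still holding it there.

**Tapping:** I tapped the near and right edges in turn, going back to each. My first near-edge push jammed at about 27 N, because the arm's give pressed the overhanging edge down. Lifting slightly while pushing freed it.

**Stack:** The right-edge taps came to a hard stop within 0.4 mm of the same place at both ends. The near-edge tap stopped with the finger front at jig x about -59, so I take the stack to be against the far stop. The last wrist picture shows one flush edge, level with the left stop's end.

**Lever:** The red end in the side view gives a lever angle of about 0.60 rad, and the fingertip height gives about 0.61. The push on the grip was 10–11.5 N, and the side view shows the foot down on the stack.

**Checks that disagreed or were not made:**
- In the last wrist view the red end lay about 10 pixels off the modelled point. I put that down to seeing only the upper part of the end face, and relied on the side view.
- I did not see the pointer sharply; it only seemed to darken the green band in the top view.
- My jig position is good to about 2 mm, so the 2 mm tolerance on the blanks rests on the hard stops and the flush edges, not on the measured coordinates.
- I did not measure the foot's force. I estimate about 27 N from the spring figures you gave.
- I touched no bystander, but I did not measure their places again at the end.

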